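Fit a fresh paper roll on its upright holder

TASK

Fit the fresh paper roll on the roll holder: take the roll out of the pull-out tray and stand it on the holder's round marble foot, over the socket, then take the holder's post out of the utensil block and put it down through the middle of the roll, feeling about with its end for the hidden socket until it drops fully home. Leave the post and the roll standing upright and let go, and do not shift or knock over the vase, the mug, the colander or the other two utensils in the block.

Things in the scene. Friction and masses are not known exactly. Their poses are not given: they have to be found in the camera images.
- paper_roll: fresh roll of white kitchen paper strip on a cardboard core, 62 mm in diameter, 80 mm tall, with a round hole 36 mm wide right through it; about 150 g. It stands upright on the floor of the crate's pull-out tray, its axis at least 60 mm from the crate's front face. Origin: centre of its underside; z axis: along the hole, up.
- tray_floor (a point): middle of the floor of the pull-out tray, 10 mm above the counter. The tray (inside 160 mm by 196 mm, walls up to 62 mm above the counter) stands out towards the robot from a fixed grey crate 140 mm tall, on the left or the right of the counter; the crate's front face lies 82 mm from this point along its +x. Beside the roll, on the +y side, stands a tin 54 mm wide and 40 mm tall, at least 25 mm off.
- holder_foot: foot of the roll holder: heavy round marble disc, 130 mm wide, 38 mm thick, fixed. In its flat top a flush steel bush 42 mm wide with a blind socket 17.5 mm wide, 28 mm deep. The bush was set by hand: the socket's axis lies about 5 mm from the disc's middle, in an unknown direction. The roll hides the socket once it stands there. Origin: centre of the disc's underside; z up; its yaw means nothing.
- post: the holder's loose post, brown turned wood, 152 mm long, about 110 g: shaft 16 mm in diameter, 118 mm long, lower end bevelled to 11 mm over its last 5 mm; on top a round knob, wider than the roll's hole. It stands knob up in a well of the utensil block, leaning up to 3 degrees. Home in the socket, the knob's underside is 10 mm above the roll's top. Origin: centre of the lower end; z axis to the knob.
- post_knob (a point): middle of the post's knob (an upright cylinder 44 mm in diameter, 34 mm tall, top edge bevelled by 5 mm), on the post's axis, 135 mm above its lower end: where to grip it
- utensil_block: light wooden utensil block, fixed, 210 x 70 x 80 mm, long side along its x axis, with three wells 18.5 mm wide and 66 mm deep in a row along x, 70 mm apart, the middle one at the block's centre. The post, the honey dipper and the muddler stand in the wells, in any order. Origin: centre of its underside.
- honey_dipper: bystander: bamboo honey dipper 160 mm long standing head up in the block, grooved head 36 mm wide. Origin: its lower end.
- muddler: bystander: slim dark wooden muddler 155 mm long, up to 27 mm wide, standing in the block. Origin: its lower end.
- vase: bystander: blue ceramic vase, 92 mm wide, 170 mm tall, on the far side of the counter. Origin: centre of its underside.
- mug: bystander: white ceramic mug, 76 mm wide, 85 mm tall, with a handle. Origin: centre of its underside.
- colander: bystander: stainless steel colander, 184 mm wide, 88 mm tall, with two loop handles. Origin: centre of its underside.
Things that resemble listed ones, but are neither listed nor needed, are in the scene too. Leave any purple look-alike of the post alone. Of the things shaped like the holder_foot, the marble one is meant.

How it is judged:
On the way, in this order (a step that is already met when the one before it is completed fails the run):
1. the roll stands upright on the marble foot, over the socket, and is let go (z of paper_roll in the frame of holder_foot between 0.034 and 0.042 m and horizontal distance between paper_roll and holder_foot below 0.018 m and angle between paper_roll's own z axis and vertical below 0.06 rad and contact force between the fingers and paper_roll below 0.3 N), for 0.2 s.
2. the post is down through the roll and fully home in the socket (z of post in the frame of holder_foot below 0.0135 m and horizontal distance between post and holder_foot below 0.01 m), for 0.2 s.
At the end, for the whole second after the job is handed in: The roll stands upright (within 0.06 rad) and flat on the marble foot with its axis within 18 mm of the foot's; the post stands in the socket through the roll, its lower end within 3.5 mm of the socket's floor and it leans less than 0.1 rad; both are let go and at rest (all of step 2 and angle between post's own z axis and vertical below 0.1 rad and z of paper_roll in the frame of holder_foot between 0.034 and 0.042 m and horizontal distance between paper_roll and holder_foot below 0.018 m and angle between paper_roll's own z axis and vertical below 0.06 rad and linear speed of each of post, paper_roll below 0.02 m/s); the robot touches nothing.
It fails at once if the vase, the mug or the colander is shifted by more than 40 mm or knocked over (distance of any of vase, mug, colander from where it was at the start of the episode above 0.04 m or angle between any of vase, mug's own z axis and vertical above 0.5 rad).
It fails at once if the honey dipper or the muddler is moved by more than 40 mm (distance of any of honey_dipper, muddler from where it was at the start of the episode above 0.04 m).
It also fails if it takes over 58 s, if anything falls off the work surface, if the arm or the gripper's body presses on something with over 40 N, if the wrist force passes 120 N, or if a joint passes its speed limit or range.

ROBOT

A 7-joint arm with a two-finger parallel gripper is mounted at the origin on the work surface. World frame = base frame: x ahead of the robot, y to its left, z up, the work surface at z = 0. Lengths are in m, angles in rad, forces in N, time in s.
With the tool pointing down it reaches from about 0.35 to 0.9 m from the base axis. Payload 7.2 kg.
Tool frame: the origin (TCP) lies at the very end of the fingers, on their centre line; the grasp point (between the pads) lies 19 mm behind it; z points along the fingers, y is the direction in which the jaws open and shut (so a half turn about z gives the same grasp; the last joint's range is limited). The gripper opens to 85 mm and grips with 20 to 120 N. Pads are 22 mm wide; open, the fingers measure 114 mm over their backs; the gripper's body (76 mm by 85 mm) begins 54 mm behind the grasp point. The pads swing forward as they close: fully open they stand 13 mm farther back than shut.
Start: joints at [-1.405, 0.411, -0.013, 1.596, 0.006, 1.134, -0.082], TCP at [0.145, 0.608, 0.231] pointing down, gripper open.
Joint ranges: [-2.95, 2.95], [-0.29, 1.99], [-1.47, 1.44], [0.14, 2.54], [-1.03, 4.17], [0.13, 1.85], [-2.86, 2.86]. Speed limits (rad/s): [2.39, 2.39, 3.01, 3.01, 3.14, 3.14, 3.14].

INTERFACE

Orientations are given as a 3x3 rotation matrix whose columns are the frame's x, y, z axes.
In Python, from workcell import * gives the robot as it stands.
- The arm moves only by the tool move_arm, never from a script. Its argument "targets" is text: rows parted by semicolons, each of 6 numbers parted by spaces: the shift along the tool's x, y, z in cm, then the turn, a rotation vector about the tool's x, y, z in degrees. A call has 1 to 8 rows; each row shifts and turns the commanded pose from where the row before left it, along the tool's axes as they then stand; what a row does not reach is not made up. A row lasts 1/10 s, in which the tool goes at most 50 mm and 8.59 degrees, less where a joint would pass 70% of its speed; a pose out of reach is approached as far as the arm can. A call with a gripper value outside its range is refused whole. "gripper" is the opening, from 0 (shut) to 1 (fully open), set as the call begins (left out, the last holds). The fingers move at their own pace and stop on an object; "newtons" is the grip in N (left out, the last holds). Time passes only in rows, so rows that do not move let the fingers close. It gives the time, the measured TCP pose, the force and the opening at its end, in the units of the state.
- sense(): the state, without advancing time (a new reading comes with each control period).
- grab_frame(name): name is "side" or "top" or "wrist"; returns the picture (480x640x3 uint8, blue, green, red); there is no depth.
- calibration(name): a dict with "mtx" (3x3 intrinsics, pixels), "R" (3x3) and "t" (3): a world point X has camera coordinates R X + t; the wrist camera has in their place "hand_eye" (4x4, takes a point from camera to tool coordinates, whose origin is the TCP and whose axes are the flange's). Camera axes: x right, y down, z forward; pixel columns grow to the right and rows downward; lengths in m; the calibration is good to about 2 mm. A picture is of the moment at which its call begins: read the wrist's pose just before it. calibration takes no time and is no camera call.
- close_job(): hands the job in, once; it reports no verdict.
Trained networks look in the newest picture that a camera, given by its name, has taken for a name from the list of things; names that differ only in an ending like _2 or _b are one class to them, and where a whole thing is asked for, a point or a joint stands for the part that bears it (a point fixed in the world has none). Each returns a list of dicts, best first, with "score" (0 to 1); they miss things now and then, are a little off and sometimes report something else, mostly with a low value. They report only what shows in the picture. A call takes as long as a camera call. They do not tell look-alikes from the thing itself.
- spot_in(target, camera): "xyz" ([x, y, z] in m, in world coordinates, good to about 4 mm: the middle of the surface that is visible of it).
- regions_of(target, camera): "pixels" (480x640 bool, what is visible of it).
The state is a dict: "time_s": time; "q": joint angles; "qvel": joint speeds; "effort": joint torques, N m; "ee_pos": TCP position; "orientation": TCP orientation; "ft_force": force on the tool from outside, world axes, zero at the start; "torque": the same for the moment, N m; "grip_width": finger opening in m.
Only numpy, scipy, OpenCV 4.12 (cv2) and the standard library are available. Lean on these libraries where they do the work, as an engineer would, in place of code of your own. Each camera call takes 0.05 s, during which the arm holds its last target.

## Working session

There is one attempt and no reset: what is moved stays moved. The work goes in short steps, Python scripts to look and compute and a tool call to move; the robot and the scene stay as the last step left them, time stands still between calls to the robot, and variables do not carry over. Pictures are saved under pics/ and viewed, and the job is handed in when it is done.

Besides the shell and the picture viewer there is one more tool, called after ">>>" by a JSON object that holds its "op" and its "data". move_arm: Moves the arm, as the interface text tells. Its arguments: {"type":"object","properties":{"targets":{"type":"string"},"gripper":{"type":"number"},"newtons":{"type":"number"}},"required":["targets"]}

```bash
ls; mkdir -p pics; cat > h.py <<'E'
from workcell import *
import numpy as np, cv2
def cam(n):
    c=calibration(n); return np.array(c["mtx"]),np.array(c["R"]),np.array(c["t"])
E
python3 - <<'E'
from h import *
for n in("side","top","wrist"):
    cv2.imwrite(f"pics/{n}0.png",grab_frame(n))
s=sense(); print(s["time_s"],s["ee_pos"],s["orientation"])
for n in("side","top"):
    K,R,t=cam(n); print(n,K.round(1).tolist(),(-R.T@t).round(3),R.round(3).tolist())
print(calibration("wrist"))
E
```

```text
pics
0.15 [0.14469755 0.60764188 0.23066753] [[-9.72812321e-01  2.31594775e-01 -2.21835091e-04]
 [ 2.31594874e-01  9.72811598e-01 -1.18733717e-03]
 [-5.91773354e-05 -1.20643210e-03 -9.99999271e-01]]
side [[502.2, 0.0, 318.2], [0.0, 502.2, 233.8], [0.0, 0.0, 1.0]] [ 0.317 -1.     0.819] [[0.974, -0.229, -0.003], [-0.135, -0.564, -0.814], [0.184, 0.793, -0.58]]
top [[474.6, 0.0, 313.5], [0.0, 474.6, 238.4], [0.0, 0.0, 1.0]] [ 0.35  -0.031  1.303] [[-0.013, -1.0, -0.009], [-0.986, 0.015, -0.165], [0.165, 0.007, -0.986]]
{'mtx': array([[346.09405512,   0.        , 320.92939776],
       [  0.        , 346.09405512, 238.36717491],
       [  0.        ,   0.        ,   1.        ]]), 'hand_eye': array([[-5.67761368e-04, -9.46524521e-01, -3.22631382e-01,
         8.24098194e-02],
       [ 9.99999835e-01, -5.10798190e-04, -2.61221527e-04,
         6.28810885e-04],
       [ 8.24530554e-05, -3.22631477e-01,  9.46524655e-01,
        -1.41845025e-01],
       [ 0.00000000e+00,  0.00000000e+00,  0.00000000e+00,
         1.00000000e+00]])}
```

View pics/side0.png

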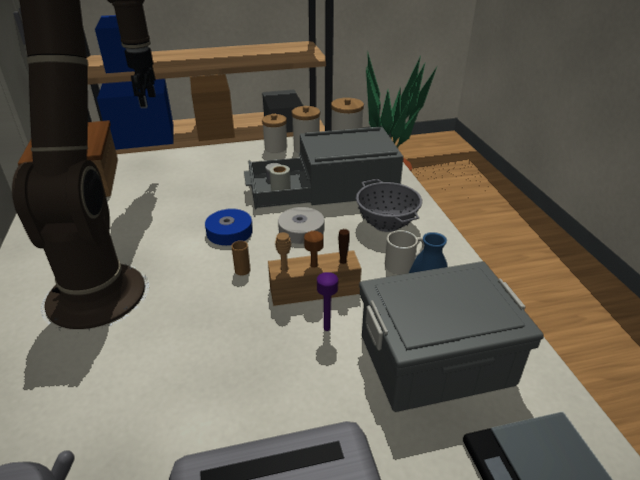

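View pics/top0.png

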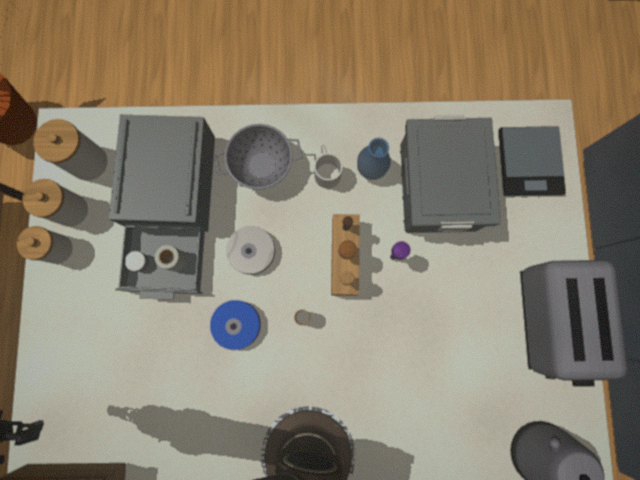

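View pics/wrist0.png

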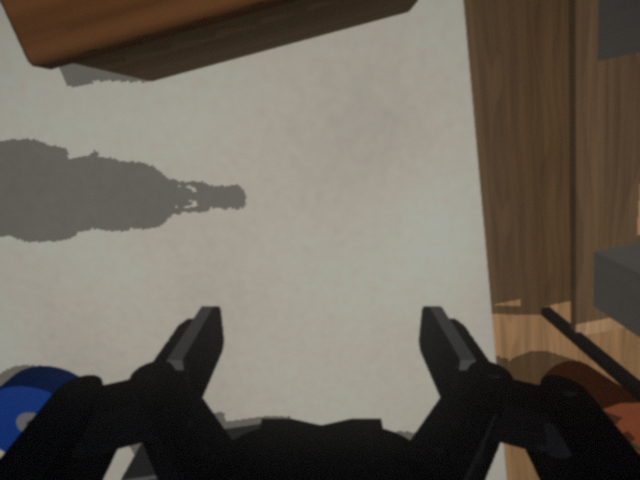

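```bash
python3 - <<'E'
from h import *
im=cv2.imread("pics/side0.png"); a=cv2.resize(im[130:330,200:460],None,fx=3,fy=3,interpolation=cv2.INTER_CUBIC)
cv2.imwrite("pics/crop1.png",a)
im=cv2.imread("pics/top0.png"); a=cv2.resize(im[190:370,110:370],None,fx=3,fy=3,interpolation=cv2.INTER_CUBIC)
cv2.imwrite("pics/crop2.png",a)
for n in("top","side"):
    for o in("paper_roll","holder_foot","post_knob","utensil_block"):
        r=spot_in(o,n)
        print(n,o,[(np.round(d["xyz"],3).tolist(),round(d["score"],2)) for d in r[:3]])
print(sense()["time_s"])
E
```

```text
top paper_roll [([0.507, 0.352, 0.086], 0.66)]
top holder_foot [([0.335, 0.184, 0.038], 0.87), ([0.532, 0.15, 0.039], 0.85), ([0.752, -0.184, 0.118], 0.49)]
top post_knob [([0.515, -0.102, 0.166], 0.71)]
top utensil_block [([0.505, -0.099, 0.084], 0.71)]
side paper_roll [([0.51, 0.339, 0.072], 0.81)]
side holder_foot [([0.342, 0.16, 0.037], 0.9), ([0.533, 0.13, 0.035], 0.63)]
side post_knob [([0.511, -0.245, 0.134], 0.72), ([0.511, -0.119, 0.155], 0.64)]
side utensil_block [([0.494, -0.137, 0.071], 0.64)]
0.55
```

View pics/crop1.png

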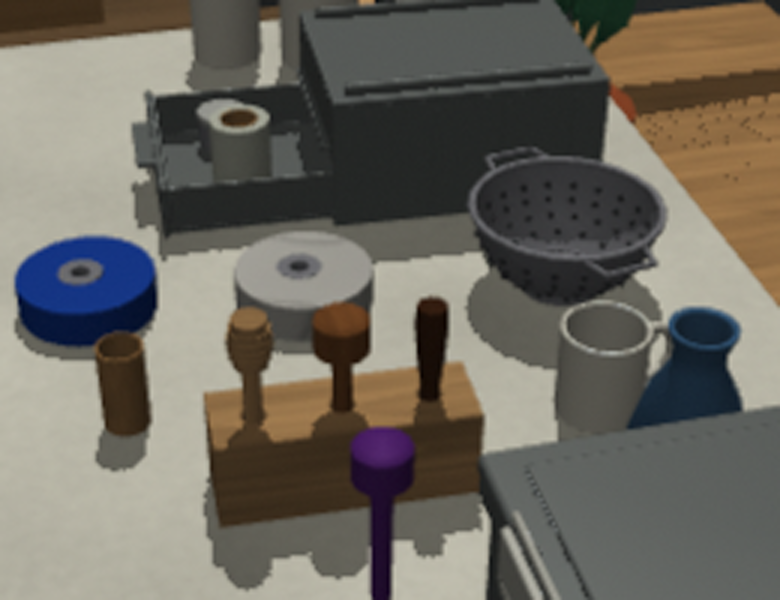

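View pics/crop2.png

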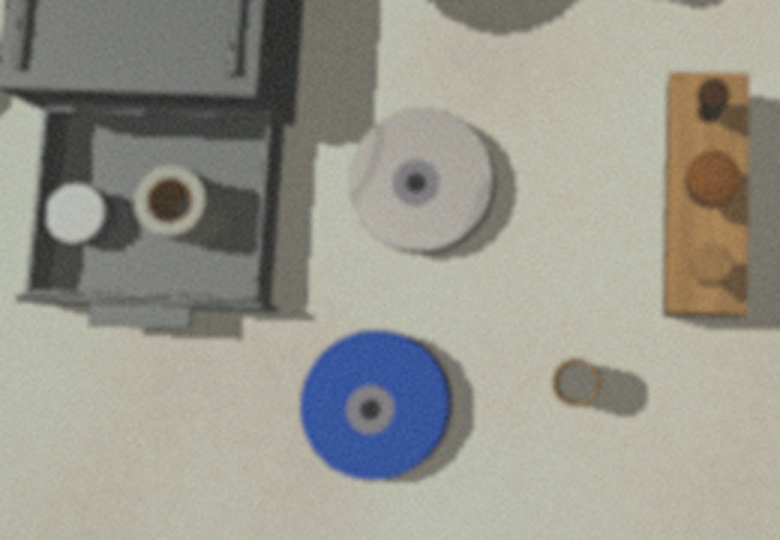

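```bash
cat >> h.py <<'E'
from scipy.optimize import minimize
def proj(P,c):
    K,R,t=c; q=(R@np.atleast_2d(P).T).T+t; q=(K@q.T).T; return q[:,:2]/q[:,2:]
def wcam(s):
    c=calibration("wrist"); H=np.array(c["hand_eye"]); T=np.eye(4); T[:3,:3]=s["orientation"]; T[:3,3]=s["ee_pos"]
    W=np.linalg.inv(T@H); return np.array(c["mtx"]),W[:3,:3],W[:3,3]
def circ(x,y,z,r,n=48):
    a=np.linspace(0,2*np.pi,n,endpoint=False); return np.c_[x+r*np.cos(a),y+r*np.sin(a),np.full(n,z)]
S=8
def sil(P,c):
    u=cv2.convexHull(proj(P,c).astype(np.float32)).reshape(-1,2)
    m=np.zeros((480,640),np.uint8); cv2.fillConvexPoly(m,np.round(u*256).astype(np.int32),255,cv2.LINE_AA,8); return m/255.
def fit(cyl,views,x0,free=3):
    # cyl(x)-> points; views list of (mask,cam)
    def cost(x):
        s=0
        for m,c in views:
            r=sil(cyl(x),c); s+=1-np.minimum(r,m).sum()/np.maximum(r,m).sum()
        return s/len(views)
    r=minimize(cost,x0,method="Nelder-Mead",options=dict(initial_simplex=np.array([x0]+[np.array(x0)+0.012*np.eye(len(x0))[i] for i in range(len(x0))]),xatol=2e-4,fatol=1e-4))
    return r.x,r.fun
def pick(o,n,uv):
    rs=regions_of(o,n); 
    for d in rs:
        m=np.array(d["pixels"]); u,v=uv
        if m[v-6:v+7,u-6:u+7].any(): return m.astype(float)
    print("none",o,n,[np.argwhere(d["pixels"]).mean(0) for d in rs])
E
python3 - <<'E'
from h import *
ct,cs=cam("top"),cam("side")
ms={}
for o,ut,us in(("paper_roll",(167,244),(279,183)),("holder_foot",(262,250),(290,222)),("post_knob",(347,249),(314,240)),("utensil_block",(338,249),(314,285))):
    ms[o]=(pick(o,"top",ut),pick(o,"side",us))
np.save("ms.npy",ms,allow_pickle=True)
mt,mside=ms["holder_foot"]
f=lambda x:np.r_[circ(x[0],x[1],0,.065),circ(x[0],x[1],x[2],.065)]
for v in ([(mt,ct)],[(mt,ct),(mside,cs)]):
    print("foot",fit(f,v,[.53,.14,.03]))
g=lambda z0,h,r:(lambda x:np.r_[circ(x[0],x[1],x[2],r),circ(x[0],x[1],x[2]+h,r)])
mt,mside=ms["paper_roll"]
print("roll top",fit(lambda x:g(0,.08,.031)(np.r_[x,0.01]),[(mt,ct)],[.51,.34]))
print("sum",[ (k,[None if q is None else int(q.sum()) for q in v]) for k,v in ms.items()])
mt,mside=ms["post_knob"]
for v in ([(mt,ct)],[(mt,ct),(mside,cs)]):
    print("knob",fit(g(0,.034,.022),v,[.515,-.11,.13]))
print(sense()["time_s"])
ov=cv2.imread("pics/top0.png"); os_=cv2.imread("pics/side0.png")
for k,(a,b) in ms.items():
    for im,m in((ov,a),(os_,b)):
        if m is not None:
            cs_,_=cv2.findContours(m.astype(np.uint8),cv2.RETR_EXTERNAL,cv2.CHAIN_APPROX_NONE); cv2.drawContours(im,cs_,-1,(0,255,0),1)
cv2.imwrite("pics/ov.png",np.vstack([cv2.resize(ov[190:310,110:370],None,fx=2.4,fy=2.4),cv2.resize(os_[140:310,200:460],None,fx=2.4,fy=2.4)])[:, :624][:600])
E
```

```text
foot (array([0.53571387, 0.15168951, 0.02021405]), np.float64(0.025328786146054605))
foot (array([0.53491846, 0.1518332 , 0.03321997]), np.float64(0.12636282913006353))
roll top (array([0.51080326, 0.35829413]), np.float64(0.10713932724936581))
sum [('paper_roll', [638, 512]), ('holder_foot', [1895, 1192]), ('post_knob', [290, 458]), ('utensil_block', [1767, 3314])]
knob (array([ 0.52456699, -0.1126906 ,  0.05141366]), np.float64(0.053430487660258486))
knob (array([ 0.51430425, -0.10765031,  0.12703346]), np.float64(0.20962820456442438))
0.95
```

```bash
python3 - <<'E'
import cv2
a=cv2.imread("pics/ov.png"); print(a.shape)
E
```

```text
(600, 624, 3)
```

View pics/ov.png

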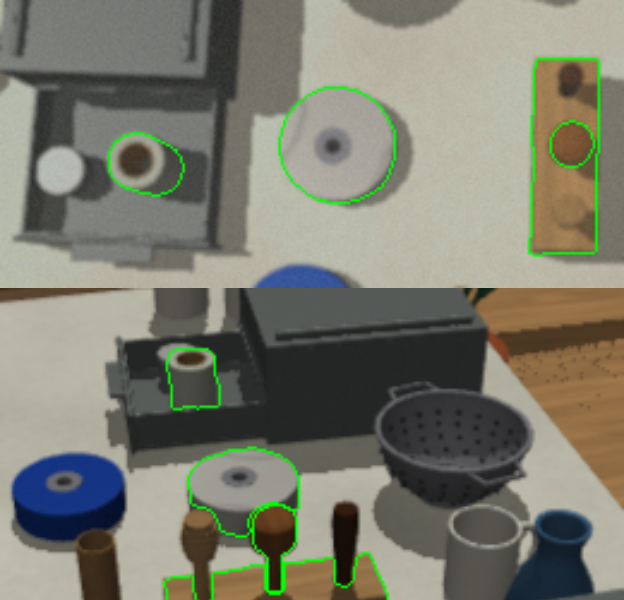

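>>> {"op": "move_arm", "data": {"targets": "-4.6 -1.8 0 0 0 0;-4.6 -1.8 0 0 0 0;-4.6 -1.8 0 0 0 0;-4.6 -1.8 0 0 0 0;-4.6 -1.8 0 0 0 0;-4.6 -1.8 0 0 0 0;-4.6 -1.8 0 0 0 0;-4.6 -1.8 0 0 0 0", "gripper": 1}}

```text
time_s: 1.75
ee_pos: [0.4709, 0.3814, 0.2316]
orientation: [[-0.973, 0.231, 0.0], [0.231, 0.973, 0.001], [-0.0, 0.001, -1.0]]
ft_force: [0.5, 0.9, 0.3]
grip_width: 0.0854
```

>>> {"op": "move_arm", "data": {"targets": "0 0 0 0 0 -6.7;0 0 0 0 0 -6.7;0 0 0 0 0 0;0 0 0 0 0 0"}}

```text
time_s: 2.15
ee_pos: [0.4693, 0.3828, 0.2313]
orientation: [[-1.0, 0.003, -0.0], [0.003, 1.0, 0.0], [0.0, 0.0, -1.0]]
ft_force: [0.2, -0.6, -0.3]
grip_width: 0.0851
```

```bash
python3 - <<'E'
from h import *
s=sense(); im=grab_frame("wrist"); cv2.imwrite("pics/w1.png",im); c=wcam(s)
print(s["time_s"],s["ee_pos"],s["orientation"].round(3).tolist(),s["qvel"],s["q"].round(2))
for o in("paper_roll","holder_foot"):
    print(o,[(np.round(d["xyz"],3).tolist(),round(d["score"],2)) for d in spot_in(o,"wrist")[:3]])
m=[d["pixels"] for d in regions_of("paper_roll","wrist")]
np.save("wroll.npy",np.array(m))
np.save("w1.npy",dict(s=s),allow_pickle=True)
E
```

```text
2.15 [0.46931475 0.38276174 0.23128126] [[-1.0, 0.003, -0.0], [0.003, 1.0, 0.0], [0.0, 0.0, -1.0]] [-1.22417871e-02 -2.80498300e-06  4.78994444e-03  1.25082903e-03
 -1.36086558e-03  1.14557974e-03 -1.84246290e-03] [-0.82  0.38  0.08  1.65 -0.03  1.12  0.83]
paper_roll []
holder_foot [([0.339, 0.194, 0.034], 0.97), ([0.526, 0.154, 0.036], 0.91)]
```

View pics/w1.png

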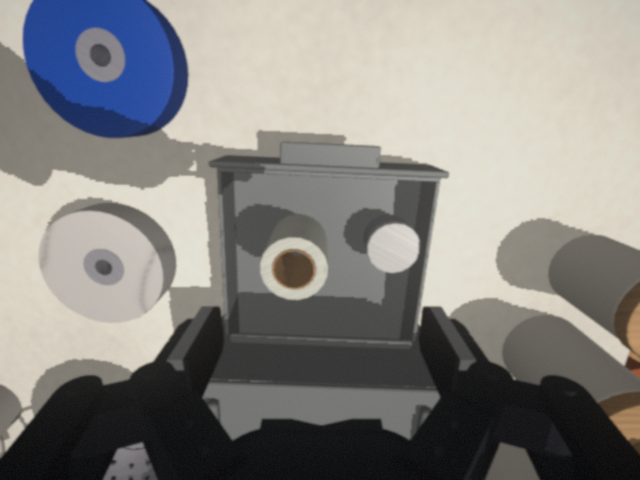

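```bash
cat >> h.py <<'E'
def ray(uv,c,z):
    K,R,t=c; o=-R.T@t; d=R.T@np.linalg.inv(K)@np.r_[uv,1.]; return (o+d*(z-o[2])/d[2]).round(4)
def rayline(uv,c):
    K,R,t=c; o=-R.T@t; d=R.T@np.linalg.inv(K)@np.r_[uv,1.]; return o,d/np.linalg.norm(d)
def tri(l):
    A=np.zeros((3,3));b=np.zeros(3)
    for o,d in l:
        M=np.eye(3)-np.outer(d,d);A+=M;b+=M@o
    return np.linalg.solve(A,b).round(4)
E
python3 - <<'E'
from h import *
s=np.load("w1.npy",allow_pickle=True).item()["s"]; c=wcam(s); im=cv2.imread("pics/w1.png")
hsv=cv2.cvtColor(im,cv2.COLOR_BGR2HSV)
def cen(im,box,mask):
    x0,y0,x1,y1=box; m=np.zeros(im.shape[:2],np.uint8); m[y0:y1,x0:x1]=mask[y0:y1,x0:x1]
    n,l,st,ce=cv2.connectedComponentsWithStats(m); k=1+np.argmax(st[1:,4]); cn,_=cv2.findContours((l==k).astype(np.uint8),0,1)
    h=cv2.convexHull(cn[0]); return cv2.fitEllipse(h),st[k]
brown=((hsv[...,1]>90)&(im[...,2].astype(int)-im[...,0]>15)).astype(np.uint8)
e,st=cen(im,(255,230,335,305),brown); print("hole w",e,st,ray(e[0],c,.09))
hw=e[0]
bright=(im.min(2)>140).astype(np.uint8)
e,st=cen(im,(255,230,335,305),bright); print("rim w",e,st,ray(e[0],c,.09)); rw=e[0]
b2=(im.min(2)>120).astype(np.uint8)
e,st=cen(im,(360,215,425,280),b2); print("tin",e,ray(e[0],c,.05))
top=cv2.imread("pics/top0.png"); ct=cam("top"); ht=cv2.cvtColor(top,cv2.COLOR_BGR2HSV)
bt=((ht[...,1]>90)).astype(np.uint8)
e,st=cen(top,(150,240,185,275),bt); print("hole t",e,st,ray(e[0],ct,.09)); print("tri",tri([rayline(hw,c),rayline(e[0],ct)]))
et,st=cen(top,(150,240,185,275),(top.min(2)>100).astype(np.uint8)); print("rim t",et,ray(et[0],ct,.09),tri([rayline(rw,c),rayline(et[0],ct)]))
# scale check
for f in ((hw,.018),): 
  p=proj(circ(*ray(hw,c,.09)[:2],.09,.018),c); print(np.ptp(p,axis=0))
x=im[180:330,30:180]; cv2.imwrite("pics/footw.png",cv2.resize(x,None,fx=4,fy=4,interpolation=cv2.INTER_CUBIC))
x=top[220:280,220:280]; cv2.imwrite("pics/foott.png",cv2.resize(x,None,fx=9,fy=9,interpolation=cv2.INTER_CUBIC))
# tray crate front edge points
for uv in((226,340),(412,346),(235,165),(425,172)): print(uv,ray(uv,c,.01),ray(uv,c,.062),ray(uv,c,.14))
E
```

```text
hole w ((293.43994140625, 268.67889404296875), (37.81853103637695, 41.437931060791016), 98.4140396118164) [ 273  250   42   38 1173] [0.5119 0.3585 0.09  ]
rim w ((293.5837097167969, 268.29949951171875), (62.05596160888672, 68.89374542236328), 96.15263366699219) [ 260  238   69   62 1958] [0.5116 0.3587 0.09  ]
tin ((387.8929443359375, 252.24412536621094), (49.75874710083008, 71.00609588623047), 51.3263053894043) [0.512 0.45  0.05 ]
hole t ((165.3266143798828, 254.50384521484375), (7.952432155609131, 13.269033432006836), 45.031517028808594) [160 251  12  10  59] [0.5159 0.3603 0.09  ]
tri [0.5145 0.3595 0.0883]Traceback (most recent call last):
  File "<stdin>", line 18, in <module>
  File "<stdin>", line 7, in cen
cv2.error: OpenCV(4.12.0) /io/opencv/modules/imgproc/src/shapedescr.cpp:361: error: (-201:Incorrect size of input array) There should be at least 5 points to fit the ellipse in function 'fitEllipseNoDirect'
```

```bash
python3 - <<'E'
from h import *
s=np.load("w1.npy",allow_pickle=True).item()["s"]; c=wcam(s); im=cv2.imread("pics/w1.png")
top=cv2.imread("pics/top0.png"); ct=cam("top")
x=im[180:330,30:180]; a=cv2.resize(x,(540,540),interpolation=cv2.INTER_CUBIC)
x=top[220:280,220:280]; b=cv2.resize(x,(540,540),interpolation=cv2.INTER_CUBIC)
cv2.imwrite("pics/foot.png",cv2.resize(np.hstack([a,b]),(800,400)))
for uv in((226,340),(412,346),(230,382),(420,385)): print(uv,ray(uv,c,.01),ray(uv,c,.14))
# foot disc fits
rs=regions_of("holder_foot","wrist")
for d in rs:
    m=np.array(d["pixels"]).astype(float); print(d["score"],m.sum(),np.argwhere(m).mean(0))
    if m[267,70]>0:
        f=lambda x:np.r_[circ(x[0],x[1],0,.065),circ(x[0],x[1],.038,.065)]
        print("foot w",fit(f,[(m,c)],[.53,.15])); np.save("footm.npy",m)
        ms=np.load("ms.npy",allow_pickle=True).item()
        print("foot t",fit(f,[(ms["holder_foot"][0],ct)],[.53,.15]))
        f3=lambda x:np.r_[circ(x[0],x[1],0,.065),circ(x[0],x[1],x[2],.065)]
        print("foot wt",fit(f3,[(m,c),(ms["holder_foot"][0],ct)],[.53,.15,.03]))
g=cv2.cvtColor(im,cv2.COLOR_BGR2GRAY)
def ell(g,box,thr):
    x0,y0,x1,y1=box; m=np.zeros(g.shape,np.uint8); m[y0:y1,x0:x1]=g[y0:y1,x0:x1]<thr
    n,l,st,ce=cv2.connectedComponentsWithStats(m); k=1+np.argmax(st[1:,4]); cn,_=cv2.findContours((l==k).astype(np.uint8),0,1)
    return cv2.fitEllipse(cv2.convexHull(cn[0])),st[k]
for thr in(150,165): e,st=ell(g,(78,242,130,292),thr); print(thr,e,st,ray(e[0],c,.038))
gt=cv2.cvtColor(top,cv2.COLOR_BGR2GRAY)
for thr in(125,140,150): e,st=ell(gt,(235,238,262,264),thr); print(thr,e,st,ray(e[0],ct,.038))
print(g[267,85:130].tolist(),gt[250,236:264].tolist())
E
```

```text
(226, 340) [0.6426 0.2656 0.01  ] [0.5511 0.3078 0.14  ]
(412, 346) [0.6522 0.4954 0.01  ] [0.5573 0.4553 0.14  ]
(230, 382) [0.7062 0.2649 0.01  ] [0.592  0.3074 0.14  ]
(420, 385) [0.7119 0.5107 0.01  ] [0.5956 0.4651 0.14  ]
0.77 12677.0 [261.87639031 106.85808945]
foot w (array([0.53614651, 0.15023235]), np.float64(0.04573064941331695))
foot t (array([0.53381111, 0.14953646]), np.float64(0.04814450254757341))
foot wt (array([0.53599274, 0.14897499, 0.03445356]), np.float64(0.03779456986158747))
0.65 18981.0 [ 64.12027817 105.66571835]
150 ((103.33464050292969, 266.31695556640625), (31.986797332763672, 39.88568115234375), 120.52793884277344) [  85  250   38   34 1010] [0.5314 0.1541 0.038 ]
165 ((103.24000549316406, 266.4962463378906), (33.81319808959961, 42.04597091674805), 120.90257263183594) [  84  249   40   36 1130] [0.5316 0.1539 0.038 ]
125 ((248.25341796875, 249.89578247070312), (8.958073616027832, 12.103811264038086), 117.8655776977539) [244 245  11  10  72] [0.5323 0.1534 0.038 ]
140 ((248.2830352783203, 250.51483154296875), (13.885189056396484, 14.63741397857666), 76.42192077636719) [241 244  15  14 166] [0.5306 0.1533 0.038 ]
150 ((248.30836486816406, 250.3097686767578), (15.14575481414795, 15.722289085388184), 58.132747650146484) [241 243  16  16 196] [0.5311 0.1532 0.038 ]
[145, 143, 143, 144, 145, 144, 144, 144, 139, 130, 111, 95, 89, 87, 86, 85, 83, 83, 84, 83, 84, 81, 77, 71, 70, 79, 94, 120, 138, 143, 142, 144, 144, 144, 147, 144, 145, 149, 162, 177, 190, 191, 192, 192, 192] [171, 171, 163, 169, 158, 140, 127, 127, 121, 99, 74, 64, 58, 59, 66, 88, 115, 125, 129, 135, 147, 163, 162, 166, 163, 166, 164, 162]
```

View pics/foot.png

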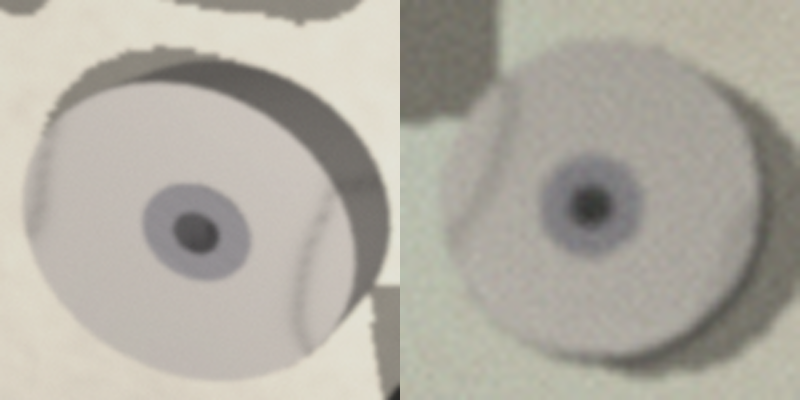

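>>> {"op": "move_arm", "data": {"targets": "-4.27 -2.43 1 0 0 0;0 0 4.2 0 0 0;0 0 4.2 0 0 0;0 0 0 0 0 0"}}

```text
time_s: 2.8
ee_pos: [0.5089, 0.3562, 0.1318]
orientation: [[-1.0, 0.0, -0.008], [0.0, 1.0, -0.006], [0.008, -0.006, -1.0]]
ft_force: [-0.4, -0.6, 0.4]
grip_width: 0.085
```

```bash
python3 - <<'E'
from h import *
s=sense(); im=grab_frame("wrist"); cv2.imwrite("pics/w2.png",im); c=wcam(s)
print(s["time_s"],s["ee_pos"])
hsv=cv2.cvtColor(im,cv2.COLOR_BGR2HSV)
E
```

```text
2.8 [0.50888783 0.35621619 0.13184032]
```

View pics/w2.png

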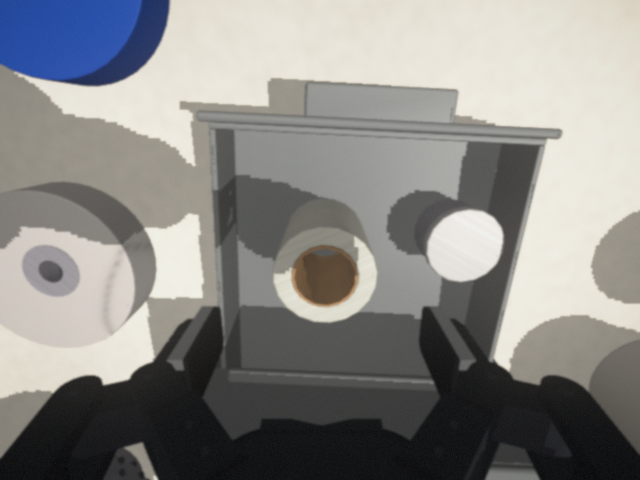

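```bash
python3 - <<'E'
from h import *
s=sense(); c=wcam(s); im=cv2.imread("pics/w2.png"); hsv=cv2.cvtColor(im,cv2.COLOR_BGR2HSV)
m=np.zeros((480,640),np.uint8); m[220:330,265:385]=((hsv[...,1]>90))[220:330,265:385]
cn,_=cv2.findContours(m,0,1); k=max(cn,key=cv2.contourArea); e=cv2.fitEllipse(cv2.convexHull(k)); print(e,ray(e[0],c,.09),np.ptp(proj(circ(.511,.3585,.09,.018),c),axis=0))
e2=np.load("w1.npy",allow_pickle=True).item()["s"]
print(tri([rayline(e[0],c),rayline((293.44,268.68),wcam(e2))]), s["ee_pos"],s["time_s"])
E
```

```text
((324.48187255859375, 275.75421142578125), (59.34641647338867, 64.41559600830078), 90.57667541503906) [0.515  0.3599 0.09  ] [61.11810324 56.22817072]
[0.5047 0.36   0.1094] [0.51033317 0.35755961 0.13519196] 2.85
```

>>> {"op": "move_arm", "data": {"targets": "-0.1 0.05 2.8 0 0 0;0 0 2.8 0 0 0;0 0 2.6 0 0 0;0 0 0 0 0 0;0 0 0 0 0 0"}}

```text
time_s: 3.35
ee_pos: [0.5139, 0.36, 0.0575]
orientation: [[-1.0, -0.0, 0.002], [-0.0, 1.0, 0.001], [-0.002, 0.001, -1.0]]
ft_force: [-0.1, -0.2, 0.6]
grip_width: 0.0855
```

>>> {"op": "move_arm", "data": {"targets": "0 0 0 0 0 0;0 0 0 0 0 0;0 0 0 0 0 0;0 0 0 0 0 0;0 0 0 0 0 0", "gripper": 0, "newtons": 25}}

```text
time_s: 3.85
ee_pos: [0.5142, 0.3599, 0.058]
orientation: [[-1.0, 0.0, 0.003], [0.0, 1.0, 0.002], [-0.003, 0.002, -1.0]]
ft_force: [-2.0, -1.3, 6.9]
grip_width: 0.0623
```

>>> {"op": "move_arm", "data": {"targets": "0 0 -1 0 0 0;0 0 -3 0 0 0;0 0 -4 0 0 0;0 0 -3 0 0 0;0 0 0 0 0 0"}}

```text
time_s: 4.35
ee_pos: [0.5155, 0.3606, 0.1716]
orientation: [[-1.0, 0.0, 0.007], [0.0, 1.0, 0.006], [-0.007, 0.006, -1.0]]
ft_force: [0.4, 0.5, -1.2]
grip_width: 0.0621
```

```bash
python3 - <<'E'
from h import *
s=sense(); print(s["ee_pos"],s["ft_force"],s["grip_width"])
for n in("wrist","side"): cv2.imwrite(f"pics/{n}3.png",grab_frame(n))
a=cv2.imread("pics/wrist3.png");b=cv2.imread("pics/side3.png")[70:250,170:410]
cv2.imwrite("pics/c3.png",np.hstack([cv2.resize(a,(400,300)),cv2.resize(b,(400,300))]))
E
```

```text
[0.51546211 0.36059789 0.17161908] [ 0.44601079  0.50252821 -1.18961143] 0.06208630374333167
```

View pics/c3.png

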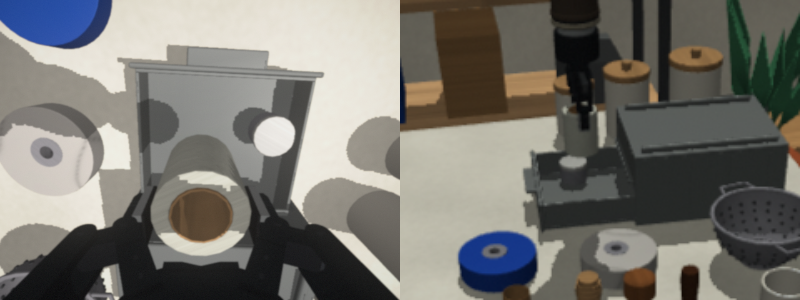

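```bash
python3 - <<'E'
from h import *
s=sense(); c=wcam(s); s["ee_pos"]=np.array([.51546,.3606,.17162]); im=cv2.imread("pics/wrist3.png"); c=wcam(s); hsv=cv2.cvtColor(im,cv2.COLOR_BGR2HSV)
m=np.zeros((480,640),np.uint8); m[280:410,250:390]=((hsv[...,1]>90)&(hsv[...,2]>30))[280:410,250:390]
cn,_=cv2.findContours(m,0,1); k=max(cn,key=cv2.contourArea); e=cv2.fitEllipse(cv2.convexHull(k)); p=ray(e[0],c,s["ee_pos"][2]+.032); print(e,p,p-s["ee_pos"]); 
print(np.ptp(proj(circ(p[0],p[1],p[2],.018),c),axis=0), sense()["ee_pos"])
E
```

```text
((320.8770751953125, 344.32635498046875), (86.30098724365234, 101.0398941040039), 90.18575286865234) [0.5125 0.3609 0.2036] [-0.00296  0.0003   0.03198]
[96.14209103 81.56244999] [0.51332602 0.35915467 0.16685125]
```

>>> {"op": "move_arm", "data": {"targets": "-0.4 -4 0 0 0 0;-0.4 -4.2 0 0 0 0;-0.4 -4.2 0 0 0 0;-0.4 -4.2 0 0 0 0;-0.5 -4 0 0 0 0;0 0 2 0 0 0;0 0 2 0 0 0;0 0 1 0 0 0"}}

```text
time_s: 5.25
ee_pos: [0.5323, 0.152, 0.1128]
orientation: [[-1.0, 0.001, -0.004], [0.001, 1.0, -0.001], [0.004, -0.001, -1.0]]
ft_force: [-1.2, 0.0, -1.2]
grip_width: 0.062
```

>>> {"op": "move_arm", "data": {"targets": "0 0 1 0 0 0;0 0 0.8 0 0 0;0 0 0.4 0 0 0;0 0 0 0 0 0;0 0 0 0 0 0"}}

```text
time_s: 5.75
ee_pos: [0.5343, 0.1532, 0.0937]
orientation: [[-1.0, -0.0, 0.001], [-0.0, 1.0, 0.0], [-0.001, 0.0, -1.0]]
ft_force: [-0.3, -0.5, -1.1]
grip_width: 0.0618
```

```bash
python3 - <<'E'
from h import *
s=sense(); print(s["ee_pos"],s["ft_force"],s["grip_width"])
a=grab_frame("wrist");b=grab_frame("side")[170:275,230:370]
cv2.imwrite("pics/c4.png",np.hstack([cv2.resize(a,(400,300)),cv2.resize(b,(400,300))]))
print(sense()["ee_pos"],sense()["ft_force"])
E
```

```text
[0.53429681 0.15315058 0.0936638 ] [-0.30788219 -0.53325479 -1.05222882] 0.061752363711713186
[0.53441343 0.15311786 0.09388145] [ 0.94598473 -0.04554621 -1.35429507]
```

View pics/c4.png

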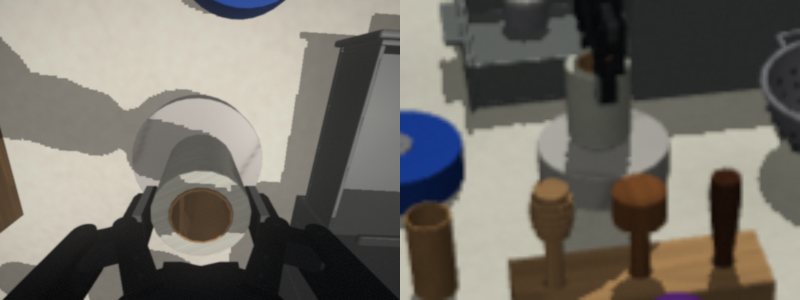

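Roll hangs over the marble foot, well centred in both views. Lower the last 8 mm slowly.

>>> {"op": "move_arm", "data": {"targets": "0 0 0.3 0 0 0;0 0 0.2 0 0 0;0 0 0.1 0 0 0;0 0 0 0 0 0;0 0 0 0 0 0"}}

```text
time_s: 6.35
ee_pos: [0.534, 0.1529, 0.0873]
orientation: [[-1.0, -0.0, -0.0], [-0.0, 1.0, -0.0], [0.0, -0.0, -1.0]]
ft_force: [1.0, 0.2, -1.8]
grip_width: 0.062
```

>>> {"op": "move_arm", "data": {"targets": "0 0 0.1 0 0 0;0 0 0.1 0 0 0;0 0 0 0 0 0;0 0 0 0 0 0"}}

```text
time_s: 6.75
ee_pos: [0.5342, 0.1529, 0.0861]
orientation: [[-1.0, 0.0, 0.0], [0.0, 1.0, 0.0], [-0.0, 0.0, -1.0]]
ft_force: [-2.4, -0.8, 6.5]
grip_width: 0.0619
```

>>> {"op": "move_arm", "data": {"targets": "0 0 0 0 0 0;0 0 0 0 0 0;0 0 0 0 0 0;0 0 -2 0 0 0;0 0 -4 0 0 0;0 0 -4 0 0 0;0 0 -4 0 0 0;0 0 0 0 0 0", "gripper": 1}}

```text
time_s: 7.55
ee_pos: [0.5369, 0.1538, 0.231]
orientation: [[-1.0, 0.0, 0.009], [0.0, 1.0, 0.004], [-0.009, 0.004, -1.0]]
ft_force: [1.1, -0.1, -0.2]
grip_width: 0.0857
```

```bash
python3 - <<'E'
from h import *
s=sense(); a=grab_frame("wrist");b=grab_frame("side"); t=grab_frame("top"); print(s["ee_pos"],s["time_s"])
np.save("w5.npy",dict(s=s),allow_pickle=True); cv2.imwrite("pics/w5.png",a); cv2.imwrite("pics/s5.png",b); cv2.imwrite("pics/t5.png",t)
cv2.imwrite("pics/c5.png",np.hstack([cv2.resize(a,(400,300)),cv2.resize(b[150:270,230:390],(400,300))]))
c=wcam(s); hsv=cv2.cvtColor(a,cv2.COLOR_BGR2HSV)
m=np.zeros((480,640),np.uint8); m[200:360,220:420]=((hsv[...,1]>90)&(hsv[...,2]>30))[200:360,220:420]
cn,_=cv2.findContours(m,0,1); k=max(cn,key=cv2.contourArea); e=cv2.fitEllipse(cv2.convexHull(k)); print(e,ray(e[0],c,.118),np.ptp(proj(circ(.5325,.153,.118,.018),c),axis=0))
for n in("top","side","wrist"):
  for d in regions_of("paper_roll",n)[:2]:
    m=np.array(d["pixels"]).astype(float); cc=c if n=="wrist" else cam(n)
    print(n,d["score"],fit(lambda x:np.r_[circ(x[0],x[1],.038,.031),circ(x[0],x[1],.118,.031)],[(m,cc)],[.53,.15]))
E
```

```text
[0.53693829 0.15377655 0.23096128] 7.55
((319.2989196777344, 225.47216796875), (46.056880950927734, 48.15837097167969), 88.63300323486328) [0.532  0.1533 0.118 ] [46.85253953 44.78521468]
top 0.74 (array([0.53, 0.15]), np.float64(1.0))
top 0.52 (array([0.52621631, 0.14189146]), np.float64(0.5307720633361974))
side 0.76 (array([0.53218509, 0.15794856]), np.float64(0.12155347683134499))
wrist 0.9 (array([0.53293132, 0.15315653]), np.float64(0.10904131004851159))
```

View pics/c5.png

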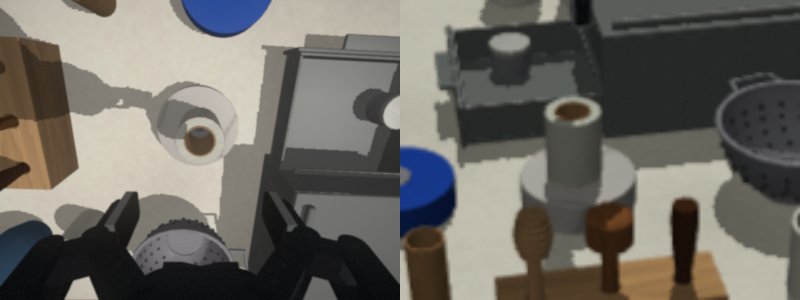

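>>> {"op": "move_arm", "data": {"targets": "-4 0 0 0 0 0;-4 0 0 0 0 0;0 0 0 0 0 0;0 0 0 0 0 0;0 0 0 0 0 0"}}

```text
time_s: 8.35
ee_pos: [0.613, 0.1529, 0.2242]
orientation: [[-1.0, -0.0, -0.002], [-0.0, 1.0, -0.0], [0.002, -0.0, -1.0]]
ft_force: [-0.2, 0.3, -0.1]
grip_width: 0.0854
```

```bash
python3 - <<'E'
from h import *
s=sense(); a=grab_frame("wrist"); print(s["ee_pos"],s["time_s"])
np.save("w6.npy",dict(s=s),allow_pickle=True); cv2.imwrite("pics/w6.png",a)
u=proj(np.array([[.532,.153,.038]]),wcam(s))[0]; print(u); x,y=np.round(u).astype(int)
cr=a[max(y-50,0):y+50,x-50:x+50]; print(max(y-50,0),x-50,cr.shape); cv2.imwrite("pics/c6.png",cv2.resize(cr,None,fx=6,fy=6,interpolation=cv2.INTER_CUBIC))
E
```

```text
[0.61302342 0.15293096 0.22423545] 8.35
[320.66758086 122.36379944]
72 271 (100, 100, 3)
```

View pics/c6.png

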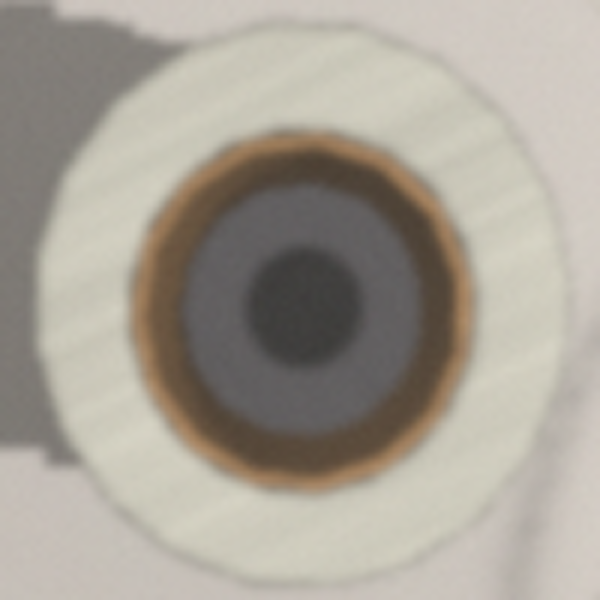

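```bash
python3 - <<'E'
from h import *
s=np.load("w6.npy",allow_pickle=True).item()["s"]; c=wcam(s)
for uv,z in(((304,306),.038),((303,310),.038),((304,310),.118)): print(ray((uv[0]/6+271-.4,uv[1]/6+72-.4),c,z))
E
```

```text
[0.5322 0.1535 0.038 ]
[0.5328 0.1534 0.038 ]
[0.5324 0.1535 0.118 ]
```

>>> {"op": "move_arm", "data": {"targets": "1.6 -4 -0.7 0 0 0;1.6 -4 -0.7 0 0 0;1.6 -4 -0.7 0 0 0;1.6 -4 -0.7 0 0 0;1.6 -4 -0.7 0 0 0;1.6 -4 -0.5 0 0 0;0 0 0 0 0 8.2;0 0 0 0 0 8.2"}}

```text
time_s: 9.2
ee_pos: [0.5169, -0.0885, 0.2662]
orientation: [[-0.957, 0.29, 0.002], [0.29, 0.957, 0.001], [-0.001, 0.001, -1.0]]
ft_force: [0.6, 0.2, -0.6]
grip_width: 0.0856
```

>>> {"op": "move_arm", "data": {"targets": "0 0 0 0 0 8.2;0 0 0 0 0 8.2;0 0 0 0 0 8.2;0 0 0 0 0 8.2;0 0 0 0 0 8.2;0 0 0 0 0 8.2;0 0 0 0 0 8.2;0 0 0 0 0 8.2"}}

```text
time_s: 10.0
ee_pos: [0.5173, -0.0866, 0.2656]
orientation: [[-0.134, 0.991, 0.0], [0.991, 0.134, 0.001], [0.001, 0.001, -1.0]]
ft_force: [-0.2, -0.2, 0.0]
grip_width: 0.0849
```

>>> {"op": "move_arm", "data": {"targets": "0 0 0 0 0 8;0 0 0 0 0 0;0 0 0 0 0 0;0 0 0 0 0 0"}}

```text
time_s: 10.4
ee_pos: [0.5178, -0.0869, 0.2654]
orientation: [[-0.004, 1.0, 0.0], [1.0, 0.004, 0.0], [0.0, 0.0, -1.0]]
ft_force: [0.9, -0.6, 0.5]
grip_width: 0.0854
```

```bash
python3 - <<'E'
from h import *
s=sense(); a=grab_frame("wrist"); print(s["ee_pos"],s["time_s"],s["orientation"].round(3).tolist(),s["q"].round(2))
np.save("w7.npy",dict(s=s),allow_pickle=True); cv2.imwrite("pics/w7.png",a)
E
```

```text
[ 0.5178461  -0.08685111  0.26544704] 10.4 [[-0.004, 1.0, 0.0], [1.0, 0.004, 0.0], [0.0, 0.0, -1.0]] [-0.33  0.22  0.48  1.82 -0.11  1.13  0.19]
```

View pics/w7.png

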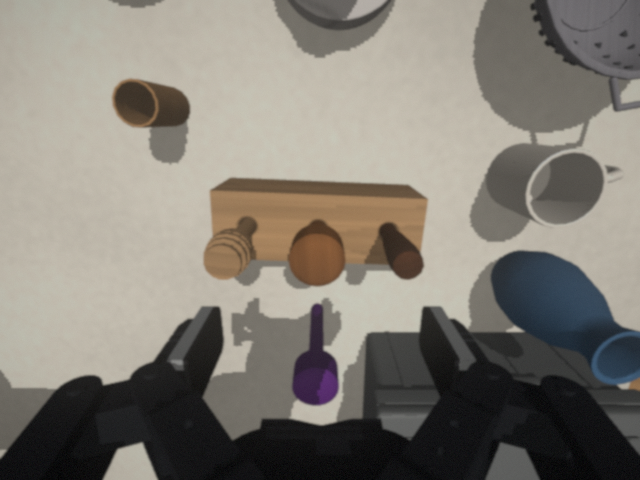

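```bash
python3 - <<'E'
from h import *
s=np.load("w7.npy",allow_pickle=True).item()["s"]; c=wcam(s); ct=cam("top")
m=None
for d in regions_of("post_knob","wrist"):
    q=np.array(d["pixels"]); print(d["score"],q.sum(),np.argwhere(q).mean(0)[::-1])
    if q[255,317]: m=q.astype(float)
mt=np.load("ms.npy",allow_pickle=True).item()["post_knob"][0]
K=lambda x:np.r_[circ(x[0],x[1],x[2]-.017,.022),circ(x[0],x[1],x[2]+.012,.022),circ(x[0],x[1],x[2]+.017,.017)]
if m is None:
    print("own"); a=cv2.imread("pics/w7.png"); h=cv2.cvtColor(a,cv2.COLOR_BGR2HSV); m=np.zeros((480,640)); 
np.save("knobw.npy",m)
print(fit(K,[(m,c)],[.515,-.108,.149]),fit(lambda x:K(np.r_[x,.149]),[(m,c)],[.515,-.108]),fit(lambda x:K(np.r_[x,.149]),[(mt,ct)],[.515,-.108]),fit(K,[(m,c),(mt,ct)],[.515,-.108,.149]))
# block corners top face z=.08
print([ray(uv,c,.08) for uv in((213,192),(427,199),(318,222),(246,222),(389,227))])
print(sense()["time_s"])
E
```

```text
0.81 2912 [315.05906593 366.51751374]
0.76 2811 [316.42404838 254.62362149]
(array([ 0.51496485, -0.11004573,  0.13751514]), np.float64(0.03560825137116452)) (array([ 0.51519432, -0.10439897]), np.float64(0.07886858503476812)) (array([ 0.5134804 , -0.10760497]), np.float64(0.09856435945995479)) (array([ 0.51508381, -0.10870914,  0.13977435]), np.float64(0.06482851883129637))
[array([ 0.4155, -0.0683,  0.08  ]), array([ 0.6207, -0.0745,  0.08  ]), array([ 0.5158, -0.0978,  0.08  ]), array([ 0.445, -0.098,  0.08 ]), array([ 0.586 , -0.1027,  0.08  ])]
10.5
```

>>> {"op": "move_arm", "data": {"targets": "0 0 0 0 0 -8.2;0 0 0 0 0 -8.2;0 0 0 0 0 -8.2;0 0 0 0 0 -8.2;0 0 0 0 0 -8.2;0 0 0 0 0 -8.2;0 0 0 0 0 -8.2;0 0 0 0 0 -8.2"}}

```text
time_s: 11.3
ee_pos: [0.518, -0.0872, 0.2653]
orientation: [[-0.914, 0.407, -0.0], [0.407, 0.914, 0.0], [0.0, 0.0, -1.0]]
ft_force: [0.9, 0.4, 0.6]
grip_width: 0.0854
```

>>> {"op": "move_arm", "data": {"targets": "0 0 0 0 0 -8.2;0 0 0 0 0 -8.2;0.2 -1.9 0 0 0 -6.5;0 0 3 0 0 0;0 0 0 0 0 0;0 0 0 0 0 0;0 0 0 0 0 0"}}

```text
time_s: 12.0
ee_pos: [0.514, -0.1053, 0.2363]
orientation: [[-1.0, 0.025, 0.001], [0.025, 1.0, 0.0], [-0.001, 0.0, -1.0]]
ft_force: [-1.3, 0.1, -0.6]
grip_width: 0.0854
```

```bash
python3 - <<'E'
from h import *
s=sense(); a=grab_frame("wrist"); print(s["ee_pos"],s["time_s"],s["orientation"].round(3).tolist())
np.save("w8.npy",dict(s=s),allow_pickle=True); cv2.imwrite("pics/w8.png",a); c=wcam(s)
s7=np.load("w7.npy",allow_pickle=True).item()["s"]; m7=np.load("knobw.npy")
K=lambda x:np.r_[circ(x[0],x[1],x[2]-.017,.022),circ(x[0],x[1],x[2]+.012,.022),circ(x[0],x[1],x[2]+.017,.017)]
for d in regions_of("post_knob","wrist"):
    q=np.array(d["pixels"]).astype(float); print(d["score"],q.sum(),np.argwhere(q).mean(0)[::-1])
    print(fit(lambda x:K(np.r_[x,.149]),[(q,c)],[.515,-.108]),fit(K,[(m7,wcam(s7)),(q,c)],[.515,-.108,.149]))
E
```

```text
[ 0.5140216  -0.10531155  0.23626525] 12.0 [[-1.0, 0.025, 0.001], [0.025, 1.0, 0.0], [-0.001, 0.0, -1.0]]
0.89 3679.0 [319.91138896 246.04729546]
(array([ 0.51542925, -0.10561105]), np.float64(0.049564391116032835)) (array([ 0.51522494, -0.10580988,  0.14784472]), np.float64(0.06047205288425789))
0.59 4415.0 [147.51302378 236.90758777]
(array([ 0.515, -0.108]), np.float64(1.0)) (array([ 0.51455914, -0.11144654,  0.13688468]), np.float64(0.5177963585646919))
```

View pics/w8.png

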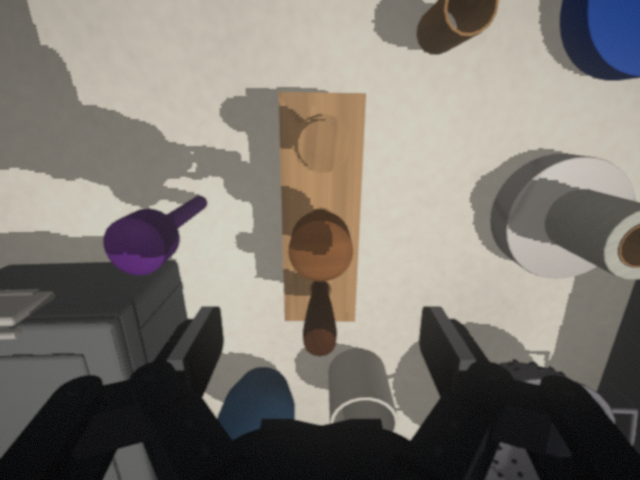

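>>> {"op": "move_arm", "data": {"targets": "-0.1 0 3 0 0 0;0 0 3 0 0 0;0 0 3 0 0 0;0 0 1.6 0 0 0;0 0 0 0 0 0;0 0 0 0 0 0"}}

```text
time_s: 12.7
ee_pos: [0.515, -0.1056, 0.1301]
orientation: [[-1.0, 0.026, 0.001], [0.026, 1.0, -0.0], [-0.001, -0.0, -1.0]]
ft_force: [0.3, -1.0, 0.2]
grip_width: 0.0857
```

>>> {"op": "move_arm", "data": {"targets": "0 0 0 0 0 0;0 0 0 0 0 0;0 0 0 0 0 0;0 0 0 0 0 0;0 0 0 0 0 0", "gripper": 0, "newtons": 50}}

```text
time_s: 13.2
ee_pos: [0.5152, -0.1057, 0.1304]
orientation: [[-1.0, 0.026, 0.002], [0.026, 1.0, 0.0], [-0.002, 0.0, -1.0]]
ft_force: [-0.5, -0.1, 5.4]
grip_width: 0.0432
```

>>> {"op": "move_arm", "data": {"targets": "0 0 -1 0 0 0;0 0 -2 0 0 0;0 0 -2.5 0 0 0;0 0 -2.5 0 0 0;0 0 -3 0 0 0;0 0 -3 0 0 0;0 0 0 0 0 0;0 0 0 0 0 0"}}

```text
time_s: 14.0
ee_pos: [0.5145, -0.1057, 0.2701]
orientation: [[-1.0, 0.026, 0.001], [0.026, 1.0, 0.0], [-0.001, 0.0, -1.0]]
ft_force: [0.1, 0.1, -0.8]
grip_width: 0.0427
```

```bash
python3 - <<'E'
from h import *
s=sense(); a=grab_frame("wrist"); b=grab_frame("side"); t=grab_frame("top"); print(s["ee_pos"],s["time_s"],s["ft_force"].round(1),s["grip_width"])
for n,i in(("w",a),("s",b),("t",t)): cv2.imwrite(f"pics/{n}9.png",i)
np.save("w9.npy",dict(s=s),allow_pickle=True)
cs=cam("side"); z=s["ee_pos"]; u=proj(np.array([z,z-[0,0,.116]]),cs); print(u)
x,y=u.mean(0).astype(int); cr=b[y-60:y+60,x-60:x+60]; print(x-60,y-60)
cv2.imwrite("pics/c9.png",np.hstack([cv2.resize(a,(300,300)),cv2.resize(cr,(480,480))[:300] if 0 else cv2.resize(cr,(500,300))]))
cv2.imwrite("pics/c9b.png",cv2.resize(cr,(600,600),interpolation=cv2.INTER_CUBIC))
E
```

```text
[ 0.51446896 -0.10566269  0.27008336] 14.0 [ 0.1  0.1 -0.8] 0.04272569362789203
[[313.41634859 193.83215669]
 [313.87817864 238.12310639]]
253 155
```

View pics/c9b.png

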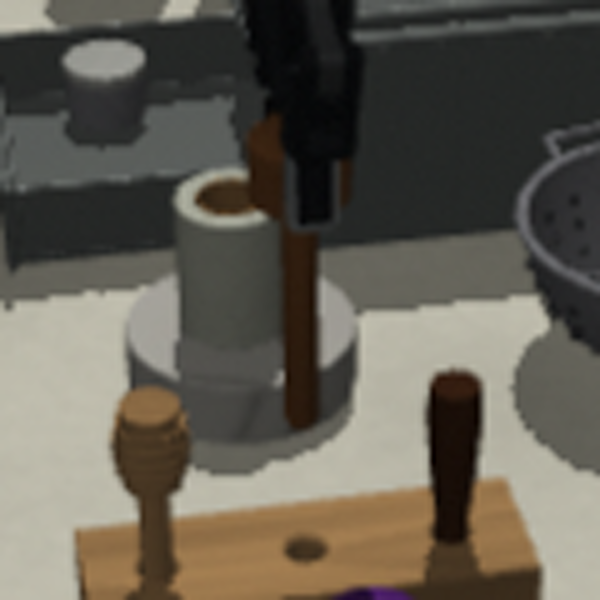

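View pics/w9.png

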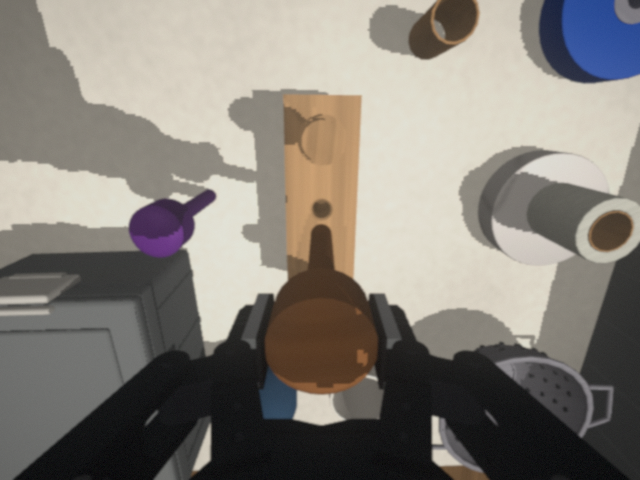

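```bash
python3 - <<'E'
from h import *
s=np.load("w9.npy",allow_pickle=True).item()["s"]; a=cv2.imread("pics/w9.png"); b=cv2.imread("pics/s9.png"); c=wcam(s); cs=cam("side")
z=np.array(s["ee_pos"]); print("pred w",proj(np.array([z-[0,0,.116]]),c),"edge circle",proj(circ(z[0],z[1],z[2]-.116,.0055,4),c).round(1).tolist())
cr=a[205:285,280:360]; cr=cv2.resize(cr,(480,480),interpolation=cv2.INTER_CUBIC)
s_=cv2.resize(b[195:245,290:340],(480,480),interpolation=cv2.INTER_CUBIC)
cv2.imwrite("pics/c10.png",np.hstack([cr,s_])[:, :960]); cv2.imwrite("pics/c10.png",cv2.resize(np.hstack([cr,s_]),(800,400)))
print("pred s",proj(np.array([z-[0,0,.116],z-[0,0,.111]]),cs),proj(circ(z[0],z[1],z[2]-.116,.0055,4),cs).round(1).tolist())
E
```

```text
pred w [[320.39858254 231.39174551]] edge circle [[320.6, 238.0], [327.4, 231.2], [320.2, 224.6], [313.4, 231.6]]
pred s [[313.87817864 238.12310639]
 [313.85940802 236.32294508]] [[316.3, 237.8], [313.3, 236.7], [311.5, 238.5], [314.4, 239.5]]
```

View pics/c10.png

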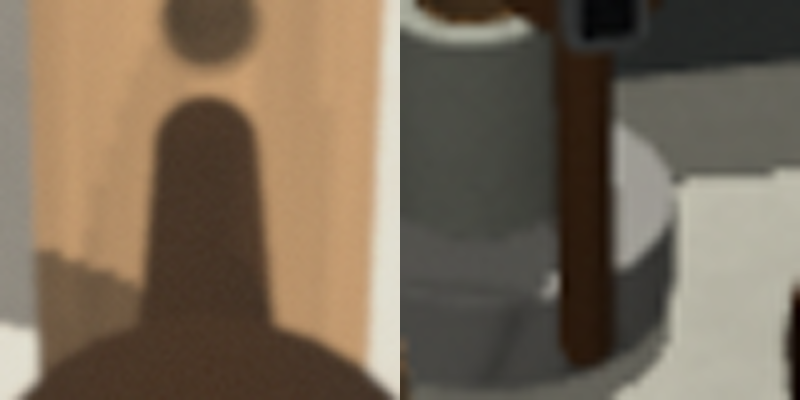

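>>> {"op": "move_arm", "data": {"targets": "-0.18 4.32 0 0 0 0;-0.18 4.32 0 0 0 0;-0.18 4.32 0 0 0 0;-0.18 4.32 0 0 0 0;-0.18 4.32 0 0 0 0;-0.18 4.31 0 0 0 0;0 0 0 0 0 0;0 0 0 0 0 0"}}

```text
time_s: 14.95
ee_pos: [0.5313, 0.1539, 0.268]
orientation: [[-1.0, 0.024, -0.002], [0.024, 1.0, -0.001], [0.002, -0.001, -1.0]]
ft_force: [0.1, -0.7, -1.1]
grip_width: 0.0431
```

```bash
python3 - <<'E'
from h import *
s=sense(); a=grab_frame("wrist"); b=grab_frame("side"); print(s["ee_pos"],s["time_s"],s["ft_force"].round(1),s["orientation"].round(3).tolist())
cv2.imwrite("pics/c11.png",np.hstack([cv2.resize(a,(400,300)),cv2.resize(b[120:270,230:380],(400,300),interpolation=cv2.INTER_CUBIC)]))
cv2.imwrite("pics/w11.png",a);cv2.imwrite("pics/s11.png",b)
c=wcam(s); z=s["ee_pos"]; print(proj(np.array([z-[0,0,.116],[.532,.1535,.118]]),c))
E
```

```text
[0.53130771 0.15391939 0.26795981] 14.95 [ 0.1 -0.7 -1.1] [[-1.0, 0.024, -0.002], [0.024, 1.0, -0.001], [0.002, -0.001, -1.0]]
[[320.59620323 231.92373435]
 [320.22046729 220.94491654]]
```

View pics/c11.png

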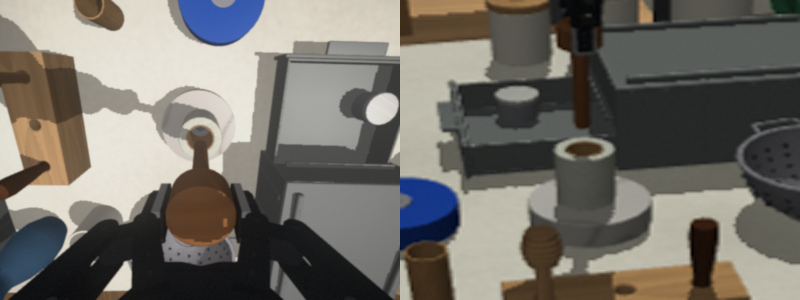

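>>> {"op": "move_arm", "data": {"targets": "0 0 2.5 0 0 0;0 0 2.5 0 0 0;0 0 2.5 0 0 0;0 0 1.5 0 0 0;0 0 1.2 0 0 0;0 0 0 0 0 0;0 0 0 0 0 0"}}

```text
time_s: 15.75
ee_pos: [0.5324, 0.1525, 0.1678]
orientation: [[-1.0, 0.027, 0.0], [0.027, 1.0, -0.0], [-0.0, -0.0, -1.0]]
ft_force: [0.2, 0.5, -1.7]
grip_width: 0.0431
```

```bash
python3 -c "
from h import *
s=sense();print(s['time_s'],s['ee_pos'],s['ft_force'].round(1))
cv2.imwrite('pics/s12.png',cv2.resize(grab_frame('side')[150:260,250:360],(500,500)))"
```

```text
15.75 [0.53235467 0.15247596 0.16776051] [ 0.2  0.5 -1.7]
```

View pics/s12.png

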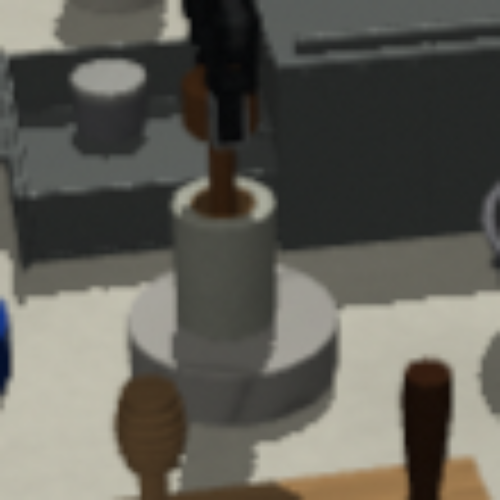

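>>> {"op": "move_arm", "data": {"targets": "0 0.05 0.4 0 0 0;0 0 0.4 0 0 0;0 0 0.3 0 0 0;0 0 0.3 0 0 0;0 0 0.2 0 0 0;0 0 0 0 0 0;0 0 0 0 0 0"}}

```text
time_s: 16.5
ee_pos: [0.532, 0.1536, 0.1513]
orientation: [[-1.0, 0.026, -0.0], [0.026, 1.0, -0.0], [0.0, -0.0, -1.0]]
ft_force: [-0.5, -0.5, -1.2]
grip_width: 0.0429
```

>>> {"op": "move_arm", "data": {"targets": "0 0 0.3 0 0 0;0 0 0.2 0 0 0;0 0 0.2 0 0 0;0 0 0 0 0 0;0 0 0 0 0 0"}}

```text
time_s: 17.0
ee_pos: [0.532, 0.1536, 0.1443]
orientation: [[-1.0, 0.026, -0.0], [0.026, 1.0, -0.0], [0.0, -0.0, -1.0]]
ft_force: [0.6, -0.0, 0.0]
grip_width: 0.0432
```

>>> {"op": "move_arm", "data": {"targets": "0 0 0.3 0 0 0;0 0 0.3 0 0 0;0 0 0.2 0 0 0;0 0 0 0 0 0;0 0 0 0 0 0"}}

```text
time_s: 17.5
ee_pos: [0.532, 0.1536, 0.1362]
orientation: [[-1.0, 0.026, -0.0], [0.026, 1.0, -0.0], [0.0, -0.0, -1.0]]
ft_force: [-0.4, -1.2, -0.7]
grip_width: 0.0428
```

Bottom is about 18 mm inside the socket, with no side force. Going on down.

>>> {"op": "move_arm", "data": {"targets": "0 0 0.3 0 0 0;0 0 0.2 0 0 0;0 0 0.2 0 0 0;0 0 0 0 0 0;0 0 0 0 0 0"}}

```text
time_s: 18.0
ee_pos: [0.532, 0.1536, 0.1292]
orientation: [[-1.0, 0.026, -0.0], [0.026, 1.0, -0.0], [0.0, -0.0, -1.0]]
ft_force: [0.3, 0.1, -0.6]
grip_width: 0.0431
```

>>> {"op": "move_arm", "data": {"targets": "0 0 0.1 0 0 0;0 0 0.1 0 0 0;0 0 0.1 0 0 0;0 0 0 0 0 0;0 0 0 0 0 0"}}

```text
time_s: 18.5
ee_pos: [0.5321, 0.1536, 0.1265]
orientation: [[-1.0, 0.026, 0.0], [0.026, 1.0, 0.0], [-0.0, 0.0, -1.0]]
ft_force: [-0.7, -0.5, 0.4]
grip_width: 0.043
```

>>> {"op": "move_arm", "data": {"targets": "0 0 0.1 0 0 0;0 0 0.1 0 0 0;0 0 0 0 0 0;0 0 0 0 0 0"}}

```text
time_s: 18.9
ee_pos: [0.5331, 0.1537, 0.1263]
orientation: [[-1.0, 0.026, 0.003], [0.026, 1.0, 0.001], [-0.003, 0.001, -1.0]]
ft_force: [-2.7, -2.4, 15.3]
grip_width: 0.0431
```

>>> {"op": "move_arm", "data": {"targets": "0 0 -0.15 0 0 0;0 0 0 0 0 0;0 0 0 0 0 0;0 0 0 0 0 0;0 0 0 0 0 0", "gripper": 1}}

```text
time_s: 19.4
ee_pos: [0.5319, 0.1536, 0.1255]
orientation: [[-1.0, 0.026, -0.0], [0.026, 1.0, -0.0], [0.0, -0.0, -1.0]]
ft_force: [0.2, 0.6, 0.1]
grip_width: 0.0854
```

>>> {"op": "move_arm", "data": {"targets": "0 0 -1 0 0 0;0 0 -3 0 0 0;0 0 -4 0 0 0;0 0 -4 0 0 0;0 0 0 0 0 0;0 0 0 0 0 0;0 0 0 0 0 0"}}

```text
time_s: 20.1
ee_pos: [0.5314, 0.1534, 0.2451]
orientation: [[-1.0, 0.026, -0.001], [0.026, 1.0, -0.0], [0.001, -0.0, -1.0]]
ft_force: [-0.8, 0.7, -0.8]
grip_width: 0.0855
```

```bash
python3 - <<'E'
from h import *
s=sense(); a=grab_frame("wrist"); b=grab_frame("side"); t=grab_frame("top"); print(s["ee_pos"],s["time_s"],s["ft_force"].round(1))
cv2.imwrite("pics/c13.png",np.hstack([cv2.resize(a,(400,300)),cv2.resize(b[130:280,240:390],(400,300),interpolation=cv2.INTER_CUBIC)]))
cv2.imwrite("pics/s13.png",cv2.resize(b[150:260,245:355],(600,600),interpolation=cv2.INTER_CUBIC)); c=wcam(s)
print([np.round(d["xyz"],3) for d in spot_in("post_knob","wrist")],[np.round(d["xyz"],3) for d in spot_in("post_knob","side")])
cs=cam("side"); o=np.array([245,150]); f=600/110
for z,r in((.128,.022),(.118,.031),(.162,.017),(.038,.031)):
    p=proj(circ(.532,.1535,z,r,60),cs); print(z,((p.min(0)-o)*f).round(),((p.max(0)-o)*f).round())
E
```

```text
[0.53139432 0.15342456 0.24510212] 20.1 [-0.8  0.7 -0.8]
[array([0.53 , 0.155, 0.167])] [array([ 0.51 , -0.244,  0.134]), array([0.533, 0.134, 0.153])]
0.128 [250. 197.] [339. 242.]
0.118 [233. 205.] [357. 270.]
0.162 [258. 142.] [328. 176.]
0.038 [239. 338.] [359. 405.]
```

View pics/c13.png

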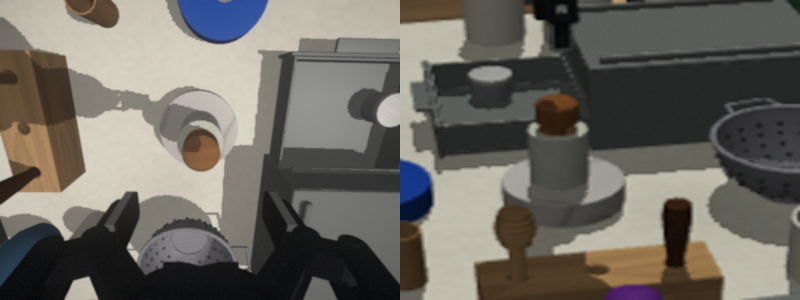

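View pics/s13.png

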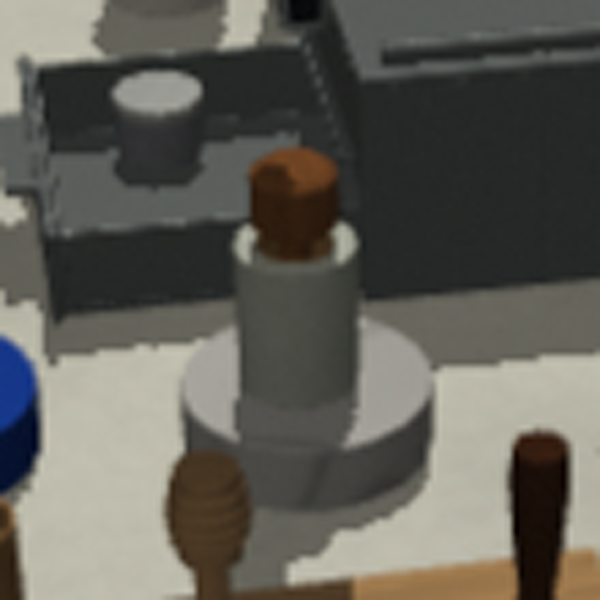

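```bash
python3 -c "
from workcell import *
print(close_job())"
```

```text
the job is handed in; nothing more can be done
None
```

I took the roll from the tray and stood it on the marble foot. I then put the brown post from the block's middle well down through the roll, let go, backed off and handed the job in at about 20 s. The post went straight into the socket, so no feeling about was needed.

- **Roll:** by the wrist camera it stood at (0.532, 0.153), about 4 mm from the foot's middle and right over the socket.
- **Post:** it met firm resistance (15 N) with its lower end worked out at about 10 mm above the counter, which is the socket's floor. The side view shows the knob sitting just above the roll and both standing upright.
- **Other things:** I felt no knocks. The last pictures show the dipper, muddler and colander where they were; I did not measure them, the mug or the vase again.

**Checks that failed or disagreed:**
- I first misread which way the block lay, and turned the gripper 90° and back, which cost about 2 s.
- The top camera could not find the roll again after I placed it, so I relied on the wrist and side views.
- The side-view fit put the roll about 5 mm further along y than the wrist camera did. The last side picture also shows the knob about 1 pixel lower than predicted.

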